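# Open the latched condiment case and set the tray

### The arm

A 6-joint arm with a two-finger parallel gripper is mounted at the origin on a cart in front of the work surface, level with it; the furniture and walls round the work are solid. World frame = base frame: x ahead of the robot, y to its left, z up, the work surface at z = 0. Lengths are in m, angles in rad, forces in N, time in s.
With the tool pointing down it reaches from about 0.3 to 0.875 m from the base axis. Payload 6.4 kg.
Tool frame: the origin (TCP) lies midway between the tips of the shut fingers; the grasp point (between the pads) lies 19 mm behind it; z points along the fingers, y is the line along which they close (so a half turn about z gives the same grasp; the last joint's range is limited). The gripper opens to 88 mm and grips with 3 to 60 N. Pads are 18 mm wide; open, the fingers measure 123 mm over their backs; the gripper's body (75 mm by 187 mm) begins 45 mm behind the grasp point.
Start: joints at [0.915, 0.181, 1.607, -0, 1.354, -0.206], TCP at [0.25, 0.518, 0.239] pointing down, gripper open.
Joint ranges: [-2.99, 2.99], [-0.89, 2.07], [0.3, 2.58], [-1.14, 4.28], [0, 2.63], [-3.12, 3.12]. Speed limits (rad/s): [2.57, 2.57, 3.01, 3.14, 3.14, 3.14].

### API

Orientations are given as [roll, pitch, yaw] about the fixed x, y, z axes, in that order (R = Rz(yaw) Ry(pitch) Rx(roll)).
In Python, from station import robot gives the robot as it stands.
- The arm moves only by the tool send_rows, never from a script. Its argument "increments" is a list of rows, each a list of 3 entries, a list of its own where there are three numbers: the turn, a rotation vector about the tool's x, y, z in rad, then the shift along the tool's x, y, z in m, then the opening, from 0 (shut) to 1 (fully open). A call has 1 to 12 rows; each row is the pose to reach, as a shift and turn from the pose commanded when the call began, along the tool's axes at that moment; what a row does not reach only later rows make up. A row lasts 1/10 s, in which the tool goes at most 50 mm and 8.59 degrees, less where a joint would pass 70% of its speed; a pose out of reach is approached as far as the arm can. A call with a gripper value outside its range is refused whole. The fingers move at their own pace and stop on an object; "newtons" is the grip in N (left out, the last holds). Time passes only in rows, so rows that repeat a pose let the fingers close. It gives the time, the measured TCP pose, the force, the opening and the grip force at its end, in the units of the state.
- robot.state(): the state, without advancing time (a new reading comes with each control period).
- robot.capture(name): name is "scene" or "side" or "wrist"; returns a dict with "color" (480x640x3 uint8, red, green, blue), "vertical_fov" (degrees; the focal length in pixels is half the picture's height over the tangent of half this angle, whatever the lens; pixels are square), "cx", "cy" (the principal point, pixels), "rvec" (rotation vector, rad) and "tvec" (3), from world to camera coordinates, as OpenCV has them. Camera axes: x right, y down, z forward; pixel columns grow to the right and rows downward; lengths in m; the calibration is good to about 2 mm. A picture is of the moment at which its call begins. There is no depth.
- robot.close_job(): hands the job in; it is judged then, once.
The state is a dict: "t": time; "joint_positions": joint angles; "joint_vel": joint speeds; "joint_torque": joint torques, N m; "tool_pos": TCP position; "tcp_rot": TCP orientation; "wrist_force": force on the tool from outside, world axes, zero at the start; "moment": the same for the moment, N m; "finger_gap": opening from 0.0 (shut) to 1.0 (fully open); "finger_force": force on a finger pad.
Only numpy, scipy, OpenCV 4.12 (cv2) and the standard library are available. Lean on these libraries where they do the work, as an engineer would, in place of code of your own. Each camera call takes 0.05 s, during which the arm holds its last target. There are 200 camera calls.

### The job

Set the tray with the shaker and the spice jar. First stand the shaker that is on the lid of the clear case upright on the tray; then turn the black latch knob a quarter turn clockwise (seen from above), lift the lid by its steel bow handle until it stands open (about upright) and leave it open, and take the spice jar out of the case and stand it upright on the tray too. Put things down rather than dropping them, tip nothing over, and leave everything else, the second shaker in the case too, where it is.

Things in the scene. Friction and masses are not known exactly. Their poses are not given: they have to be found in the camera images.
- case: Fixed clear-walled case with aluminium edges, 220 (x) x 200 (y) x 107 mm without its lid; walls 5, floor 6 mm. Origin: centre of its underside on the worktop; front (latch side) faces its -x. A keeper reaches 17 mm in from the front rim at y = -60 mm. Its lid, 220 x 200 x 8 mm (top at 115 mm), is hinged along the rear edge. Inside stand the spice jar and a second shaker, side by side in y.
- lid (a joint): Lid hinge angle in rad: 0 shut, 1.57 upright, stop at 1.75. It turns about the case's own y axis through point lid_hinge; the front edge rises and goes back. The hinge is stiff, so the lid stays where it is left: lifting takes about 3 N at the handle. It cannot open while latched.
- lid_hinge (a point): Middle of the lid's hinge axis, at the rear top edge of the case: 110 mm behind the case's centre and 107 mm up. It does not move with the lid. Axes as the case's.
- lid_handle (a point): Middle of the steel bow handle's grip bar on the lid: round bar 10 mm thick, along the lid's y, 64 mm between its two posts (54 mm free between them), its centre line 42 mm above the lid's top face; 188 mm in front of the hinge axis, 45 mm to the lid's +y side, 50 mm above that axis when shut.
- latch (a joint): Angle of the black latch knob in rad: 0 latched (wing points from front to back, along the lid's x), 1.57 turned fully clockwise seen from above (wing along the lid's y). Starts at 0 to 0.25. The lid is free from about 1.2 on; stops at 0 and 1.57. Light friction (0.05 Nm), it stays where it is left.
- latch_grip (a point): Centre of the knob's wing, on the knob's vertical axis: wing 42 long x 12 thick x 24 mm high, black, this point 26 mm above the lid's top face and 12 mm below the wing's top. The knob is on the lid 32 mm behind its front edge, 60 mm to the lid's -y side. x runs along the wing, z up.
- shaker_mid (a point): Middle (45 mm above its foot, on its axis) of the shaker that starts on top of the case lid: round, clear and grey, 44 mm across, 90 mm high, straight up to 70 mm then a domed grey cap 34 mm across; 0.1 kg.
- jar_mid (a point): Middle (49 mm above its foot, on its axis) of the spice jar in the case: round, 47 mm across, 98 mm high, straight-sided, printed wrapper and white cap; 0.11 kg. Its foot stands on the case's floor, 6 mm above the worktop; when the lid is open its top is about level with the case's rim.
- shaker_inside_mid (a point): Middle (45 mm above its foot) of the other shaker, a twin of the first, standing in the case beside the spice jar (which side varies). It must stay there.
- tray: Fixed brown tray, 195 (x) x 268 (y) x 17 mm high. Origin: centre of its underside on the worktop. Flat floor 168 x 242 mm, 3 mm above the worktop, with a rim 16 mm high round it. Fixed neighbours: to its left a dish rack with a 113 mm high side wall at y = 0.495 m, from x = 0.475 m back; behind it tumblers 118 mm high, from x = 0.71 m on.
- cup_mid (a point): Middle (31 mm above its foot) of a small clear glass cup standing on the tray, 72 mm across, 62 mm high. It must stay where it is.
- teaspoon: Teaspoon lying on the tray across its end on the tray's +y side: 137 mm along its x, 28 mm wide, 13 mm high; origin at the centre of its underside. It must stay.
- opener: Bottle opener lying on the worktop to the right of the case: 174 mm along its x, 41 mm wide, 20 mm high; origin at the centre of its underside. It must stay.

How it is judged:
By the outcome, as a careful person would: the job done as asked, in the order asked, and still so for the second after the job is handed in, with the robot touching nothing.
It also fails if it takes over 72 s, if anything falls off the work surface, if the arm or the gripper's body presses on something with over 40 N, if the wrist force passes 120 N, or if a joint passes its speed limit or range.

## Working session

There is one attempt and no reset: what is moved stays moved. The work goes in short steps, Python scripts to look and compute and a tool call to move; the robot and the scene stay as the last step left them, time stands still between calls to the robot, and variables do not carry over. Pictures are saved under pics/ and viewed, at most 10 in all, crops included, and the job is handed in when it is done.

Besides the shell and the picture viewer there is one more tool, called after ">>>" as name(argument=value, ...), one argument or row to a line, values as JSON. send_rows: Moves the arm, as the interface text tells. Its arguments: {"type":"object","properties":{"increments":{"type":"array"},"newtons":{"type":"number"}},"required":["increments"]}

```bash
mkdir -p pics; ls; cat > h.py <<'E'
import numpy as np,cv2,json
from station import robot
def snap(cam,name):
    c=robot.capture(cam); cv2.imwrite(f'pics/{name}.png',c['color'][:,:,::-1])
    d={k:np.array(c[k]).ravel().tolist() for k in('vertical_fov','cx','cy','rvec','tvec')}
    json.dump(d,open(f'pics/{name}.json','w')); return c['color']
def cal(name):
    d=json.load(open(f'pics/{name}.json')); f=240/np.tan(np.radians(d['vertical_fov'][0])/2)
    K=np.array([[f,0,d['cx'][0]],[0,f,d['cy'][0]],[0,0,1]])
    return K,np.array(d['rvec']),np.array(d['tvec'])
def ray(name,u,v):
    K,r,t=cal(name);R=cv2.Rodrigues(r)[0]
    return -R.T@t, R.T@np.linalg.solve(K,[u,v,1])
def at(name,u,v,z):
    o,d=ray(name,u,v); return o+d*(z-o[2])/d[2]
def proj(name,P):
    return cv2.projectPoints(np.array(P,float).reshape(-1,3),*(cal(name)[1:]),cal(name)[0],None)[0].reshape(-1,2)
def tri(obs):
    A=np.zeros((3,3));b=np.zeros(3)
    for n,u,v in obs:
        o,d=ray(n,u,v);d/=np.linalg.norm(d);M=np.eye(3)-np.outer(d,d);A+=M;b+=M@o
    return np.linalg.solve(A,b)
E
python3 - <<'E'
from h import *
np.set_printoptions(precision=4,suppress=True)
for c in('scene','side','wrist'):
    snap(c,c+'0'); K,r,t=cal(c+'0');print(c,K[0,0],-cv2.Rodrigues(r)[0].T@t)
print(robot.state())
E
```

```text
pics
scene 525.8243021818786 [-0.3415 -0.5211  0.8579]
side 591.351906852935 [0.0539 1.2536 0.9963]
wrist 423.233865616231 [0.1806 0.5504 0.3839]
{'t': 0.15, 'joint_positions': array([ 0.9147,  0.1814,  1.6077,  0.    ,  1.3538, -0.2063]), 'joint_vel': array([ 0.0028, -0.0035, -0.0031,  0.0003, -0.0005, -0.0006]), 'joint_torque': array([ -0.0002, -43.4235, -34.2172,   0.0702,   0.0357,  -0.    ]), 'tool_pos': array([0.2498, 0.5175, 0.238 ]), 'tcp_rot': array([-3.1403, -0.0003,  2.6918]), 'wrist_force': array([ 0.8909, -0.8412, -0.6158]), 'moment': array([ 0.0169,  0.0008, -0.0051]), 'finger_force': 0.0, 'finger_gap': 0.9992235417921378}
```

View pics/scene0.png

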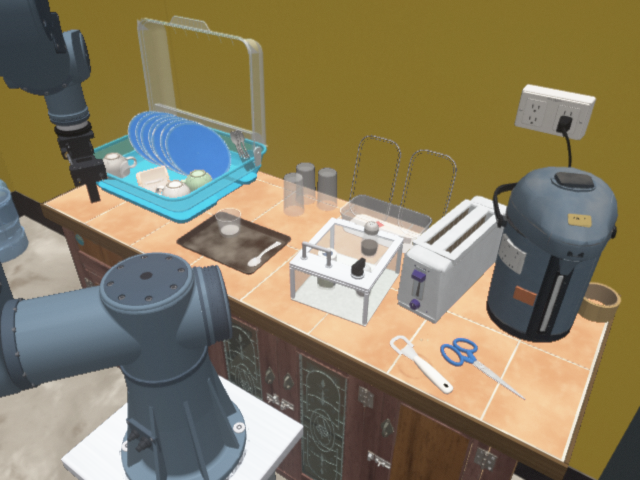

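View pics/side0.png

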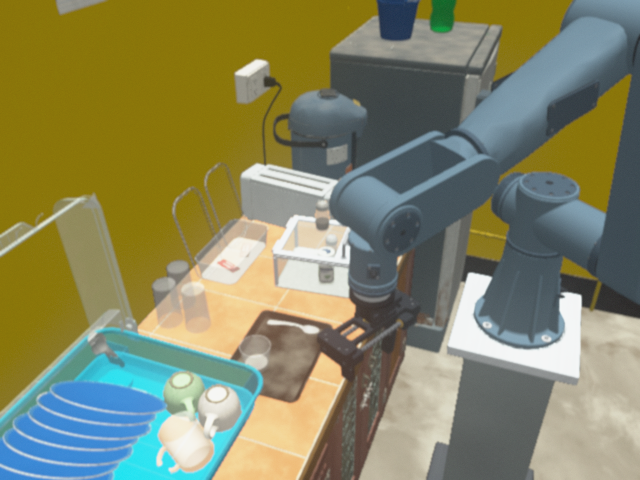

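The scene view shows the case around (348,268) with the shaker on its lid near (371,238), the handle at (315,250) and the knob at (358,268). The tray is at (235,240) with the cup at (228,222) and the spoon at (265,253). In the side view the arm partly hides the case. I'll enlarge the crops.

```bash
python3 - <<'E'
import cv2
a=cv2.imread('pics/scene0.png')
cv2.imwrite('pics/c1.png',cv2.resize(a[200:330,170:420][:, :],None,fx=3.2,fy=3.2,interpolation=cv2.INTER_CUBIC)[:, :800])
E
```

```text
(no output)
```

View pics/c1.png

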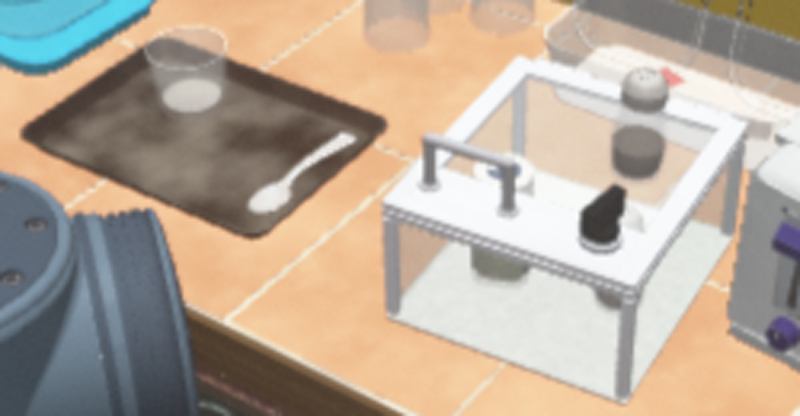

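The crop shows lid corners at (384,203), (634,285), (747,122) and (522,60), and the shaker foot near (637,162). The handle bar runs (428,138)–(512,165), the wing top is near (605,205), and the jar's white cap sits under the lid near (500,175), on the handle side. The tray corners are (22,132), (248,237), (387,124) and (175,40).

```bash
python3 - <<'E'
from h import *
from scipy.optimize import least_squares
np.set_printoptions(precision=4,suppress=True)
P=lambda x,y:(170+x/3.2-.35,200+y/3.2-.35)
def fit(obj,pix,x0):
    pix=np.array([P(*p) for p in pix])
    def w(q):
        c,s=np.cos(q[2]),np.sin(q[2]);o=np.array(obj)
        return np.c_[q[0]+c*o[:,0]-s*o[:,1],q[1]+s*o[:,0]+c*o[:,1],o[:,2]]
    r=least_squares(lambda q:(proj('scene0',w(q))-pix).ravel(),x0)
    return r.x,r.fun.reshape(-1,2)
q,e=fit([(-.11,.1,.115),(-.11,-.1,.115),(.11,-.1,.115),(.11,.1,.115),(-.11,.1,0),(-.11,-.1,0),(-.078,-.06,.153),(-.078,.077,.157),(-.078,.013,.157)],
 [(384,203),(634,285),(747,122),(522,60),(388,318),(625,400),(605,205),(428,138),(512,165)],[.5,0,0])
print('case',q,e.tolist())
q,e=fit([(-.0975,.134,.016),(-.0975,-.134,.016),(.0975,-.134,.016),(.0975,.134,.016)],[(22,132),(248,237),(387,124),(175,40)],[.5,.3,0])
print('tray',q,e.tolist())
print('shaker foot',at('scene0',*P(637,162),.115),'top',at('scene0',*P(645,82),.205-.008))
print('cup',at('scene0',*P(191,97),.003),at('scene0',*P(187,45),.065))
print('spoon',at('scene0',*P(350,138),.01),at('scene0',*P(252,208),.01))
print('jar cap',at('scene0',*P(502,172),.104),'jar foot',at('scene0',*P(500,268),.006),'sh2 foot',at('scene0',*P(618,295),.006))
E
```

```text
case [ 0.5385 -0.0175  0.1025] [[-0.8191581630839551, -0.9174785262774208], [0.6421426737704223, 0.2872578514475208], [1.2269388799377907, -0.1402993483555406], [-0.8278692504842411, -1.6407427167572166], [-0.6771390805590727, 0.5617475781836561], [0.5413630807991012, 2.651534812280147], [-0.16653562157716806, -1.9560320158337277], [0.689897977344117, 0.247068717670345], [-0.6809150643031785, -0.3051100112947722]]
tray [ 0.5179  0.3364 -0.0198] [[-2.396739982222556, -1.0553640211620063], [0.09280693827258801, 1.5034053246724284], [3.3697913596789135, 0.6117633931069406], [-1.1486409924818588, -2.7453622914985374]]
shaker foot [ 0.563  -0.0591  0.115 ] top [ 0.5498 -0.0676  0.197 ]
cup [0.5592 0.3928 0.003 ] [0.5529 0.384  0.065 ]
spoon [0.5817 0.2292 0.01  ] [0.4584 0.2355 0.01  ]
jar cap [0.5085 0.0252 0.104 ] jar foot [0.5127 0.0285 0.006 ] sh2 foot [ 0.5368 -0.0644  0.006 ]
```

```bash
cat >> h.py <<'E'
from scipy.spatial.transform import Rotation as Ro
C=np.array([.5385,-.0175]);CY=.1025
def cw(x,y,z):  # case->world
    c,s=np.cos(CY),np.sin(CY); return np.array([C[0]+c*x-s*y,C[1]+s*x+c*y,z])
def go(p,yaw,tilt=0,grasp=False,cur=None):
    "increment to reach TCP p, tool down at yaw; tilt about world horizontal case-y"
    s=robot.state(); R0=Ro.from_euler('xyz',s['tcp_rot']); p0=np.array(s['tool_pos'])
    if cur is not None: p0,R0=np.array(cur[0]),Ro.from_euler('xyz',cur[1])
    R=Ro.from_rotvec(tilt*np.array([-np.sin(CY),np.cos(CY),0]))*Ro.from_euler('xyz',[np.pi,0,yaw])
    p=np.array(p,float)
    if grasp: p=p+.019*R.apply([0,0,1])
    print('turn',(R0.inv()*R).as_rotvec().round(4),'shift',R0.inv().apply(p-p0).round(4))
    return p,R.as_euler('xyz')
E
python3 - <<'E'
from h import *
np.set_printoptions(precision=4,suppress=True)
print('toaster foot',at('scene0',403,310,0),'top',[at('scene0',412,243,z) for z in(.17,.2)],[at('scene0',480,200,z) for z in(.17,.2)])
print('loops', [at('scene0',430,155,z) for z in(.15,.2,.25,.3)])
go([.53,-.055,.32],3.244)
E
```

```text
toaster foot [ 0.5397 -0.1734  0.    ] top [array([ 0.5749, -0.1603,  0.17  ]), array([ 0.5349, -0.176 ,  0.2   ])] [array([ 0.8436, -0.2212,  0.17  ]), array([ 0.7919, -0.2343,  0.2   ])]
loops [array([1.0492, 0.0057, 0.15  ]), array([ 0.951 , -0.0315,  0.2   ]), array([ 0.8528, -0.0687,  0.25  ]), array([ 0.7545, -0.1059,  0.3   ])]
turn [-0.0012 -0.0006 -0.5522] shift [-0.5013 -0.3938 -0.0816]
```

>>> send_rows(
  increments=[
    [[0, 0, 0], [0, 0, -0.04], 1],
    [[0, 0, -0.15], [-0.06, -0.05, -0.08], 1],
    [[0, 0, -0.3], [-0.12, -0.1, -0.08], 1],
    [[0, 0, -0.4], [-0.18, -0.14, -0.08], 1],
    [[0, 0, -0.5], [-0.24, -0.18, -0.08], 1],
    [[0, 0, -0.55], [-0.28, -0.22, -0.08], 1],
    [[0, 0, -0.55], [-0.32, -0.25, -0.08], 1],
    [[0, 0, -0.55], [-0.36, -0.28, -0.08], 1],
    [[0, 0, -0.55], [-0.4, -0.31, -0.08], 1],
    [[0, 0, -0.55], [-0.44, -0.34, -0.08], 1],
    [[0, 0, -0.55], [-0.47, -0.37, -0.08], 1],
    [[0, 0, -0.55], [-0.5, -0.394, -0.08], 1],
  ],
)

```text
t: 1.35
tool_pos: [0.4881, 0.0318, 0.3184]
tcp_rot: [3.141, 0.0, -3.042]
wrist_force: [0.1, 0.5, 0.6]
finger_gap: 1.001
finger_force: 0.0
```

>>> send_rows(
  increments=[
    [[0, 0, 0], [0, 0, 0], 1],
    [[0, 0, 0], [0, 0, 0], 1],
    [[0, 0, 0], [0, 0, 0], 1],
    [[0, 0, 0], [0, 0, 0], 1],
  ],
)

```text
t: 1.75
tool_pos: [0.4872, 0.0352, 0.3184]
tcp_rot: [3.141, -0.0, -3.039]
wrist_force: [-1.1, -0.5, 0.7]
finger_gap: 0.999
finger_force: 0.0
```

```bash
python3 - <<'E'
from h import *
s=robot.state();print(s['t'],s['tool_pos'],s['tcp_rot'])
snap('wrist','w1')
E
```

```text
1.75 [0.48721007 0.0352494  0.31837217] [ 3.14136424e+00 -2.09995967e-05 -3.03925198e+00]
```

View pics/w1.png

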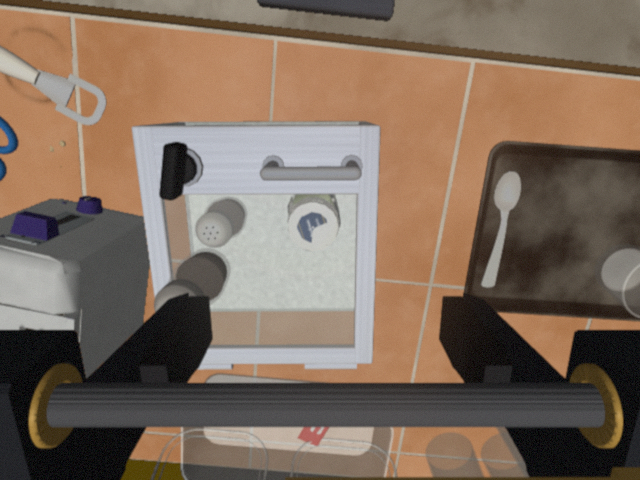

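The wrist view shows the lid corners at about (135,127), (379,125) and (372,362). The wing top is about (173,170), with its axis nearly along x, and the bar runs (265,173)–(357,173). The jar cap is at (318,227), and the shaker on the lid has its cap at about (178,297) and foot at (209,277). The spoon and cup are on the right.

```bash
python3 - <<'E'
from h import *
from scipy.optimize import least_squares
np.set_printoptions(precision=4,suppress=True)
obj=np.array([(-.11,.1,.115),(-.11,-.1,.115),(.11,.1,.115),(-.078,.013,.157),(-.078,.077,.157),(-.078,-.06,.153)])
pix=np.array([(379,125),(134,127),(372,362),(265,173),(357,173),(173,170)])
def w(q):
    c,s=np.cos(q[2]),np.sin(q[2]);o=obj
    return np.c_[q[0]+c*o[:,0]-s*o[:,1],q[1]+s*o[:,0]+c*o[:,1],o[:,2]]
r=least_squares(lambda q:(proj('w1',w(q))-pix).ravel(),[.54,-.02,.1]);print(r.x,r.fun.reshape(-1,2).tolist())
print('shaker foot',at('w1',209,277,.115),tri([('w1',209,277),('scene0',170+637/3.2-.35,200+162/3.2-.35)]), 'cap',at('w1',178,295,.197))
print('wing ends',at('w1',174,144,.153),at('w1',172,196,.153))
print('jar cap',at('w1',318,227,.104),'sh2 cap',at('w1',213,229,.09))
print('spoon',at('w1',508,180,.01),at('w1',489,284,.01),'cup foot',at('w1',623,270,.003))
print('traycorner',at('w1',492,145,.016),at('w1',468,310,.016))
E
```

```text
[ 0.5389 -0.0147  0.1036] [[3.195202787561186, -0.32047983906977606], [-2.663084706220218, -1.9376266945282197], [1.3080700149590712, 1.9561819232108064], [2.9901773734269455, -0.20256944687099576], [-0.7402727013256936, -0.3414874844432916], [-3.7725556535241935, 2.1511656656428784]]
shaker foot [ 0.5644 -0.0613  0.115 ] [ 0.5629 -0.0602  0.1162] cap [ 0.5439 -0.0616  0.197 ]
wing ends [ 0.4468 -0.0789  0.153 ] [ 0.4852 -0.0805  0.153 ]
jar cap [0.5117 0.0308 0.104 ] sh2 cap [ 0.5273 -0.0649  0.09  ]
spoon [0.4649 0.2305 0.01  ] [0.5863 0.2364 0.01  ] cup foot [0.5556 0.3916 0.003 ]
traycorner [0.43   0.2029 0.016 ] [0.6189 0.2163 0.016 ]
```

```bash
sed -i 's/^C=.*/C=np.array([.5388,-.0160]);CY=.103/' h.py; python3 - <<'E'
from h import *
a=go([.563,-.061,.318],3.244); go([.563,-.061,.146],3.244)
E
```

```text
turn [0.0001 0.0002 0.0001] shift [-0.0655 -0.1035  0.0005]
turn [0.0001 0.0002 0.0001] shift [-0.0655 -0.1035  0.1725]
```

>>> send_rows(
  increments=[
    [[0, 0, 0], [-0.02, -0.035, 0], 1],
    [[0, 0, 0], [-0.045, -0.07, 0], 1],
    [[0, 0, 0], [-0.0655, -0.1035, 0], 1],
    [[0, 0, 0], [-0.0655, -0.1035, 0.03], 1],
    [[0, 0, 0], [-0.0655, -0.1035, 0.07], 1],
    [[0, 0, 0], [-0.0655, -0.1035, 0.11], 1],
    [[0, 0, 0], [-0.0655, -0.1035, 0.14], 1],
    [[0, 0, 0], [-0.0655, -0.1035, 0.16], 1],
    [[0, 0, 0], [-0.0655, -0.1035, 0.1725], 1],
    [[0, 0, 0], [-0.0655, -0.1035, 0.1725], 1],
  ],
)

```text
t: 2.8
tool_pos: [0.5622, -0.0613, 0.1443]
tcp_rot: [3.14, -0.003, -3.04]
wrist_force: [-0.5, -0.7, 0.1]
finger_gap: 1.001
finger_force: 0.0
```

>>> send_rows(
  increments=[
    [[0, 0, 0], [0, 0, 0], 0.7],
    [[0, 0, 0], [0, 0, 0], 0.6],
    [[0, 0, 0], [0, 0, 0], 0.5],
    [[0, 0, 0], [0, 0, 0], 0.4],
    [[0, 0, 0], [0, 0, 0], 0.4],
    [[0, 0, 0], [0, 0, 0], 0.4],
    [[0, 0, 0], [0, 0, 0], 0.4],
  ],
  newtons=15,
)

```text
t: 3.5
tool_pos: [0.5633, -0.0625, 0.146]
tcp_rot: [3.141, 0.0, -3.041]
wrist_force: [0.1, 0.4, 1.2]
finger_gap: 0.454
finger_force: 14.9
```

>>> send_rows(
  increments=[
    [[0, 0, 0], [0, 0, -0.01], 0.4],
    [[0, 0, 0], [0, 0, -0.03], 0.4],
    [[0, 0, 0], [0, 0, -0.06], 0.4],
    [[0, 0, 0], [0, 0, -0.1], 0.4],
    [[0, 0, 0], [0, 0, -0.12], 0.4],
    [[0, 0, 0], [0, 0, -0.12], 0.4],
  ],
)

```text
t: 4.1
tool_pos: [0.5651, -0.0632, 0.2703]
tcp_rot: [-3.138, 0.007, -3.041]
wrist_force: [2.2, 0.3, -1.5]
finger_gap: 0.453
finger_force: 14.7
```

```bash
python3 - <<'E'
from h import *
snap('wrist','w2');snap('scene','s2')
a=cv2.imread('pics/w2.png');b=cv2.imread('pics/s2.png')
cv2.imwrite('pics/c2.png',np.hstack([a[:,100:500],cv2.resize(b[140:320,250:400],None,fx=2.667,fy=2.667)]))
go([.475,.375,.30],3.1416); go([.475,.375,.037],3.1416)
E
```

```text
turn [-1.000e-04 -1.000e-04  1.002e-01] shift [ 0.0438  0.4442 -0.0345]
turn [-1.000e-04 -1.000e-04  1.002e-01] shift [0.0437 0.4442 0.2285]
```

View pics/c2.png

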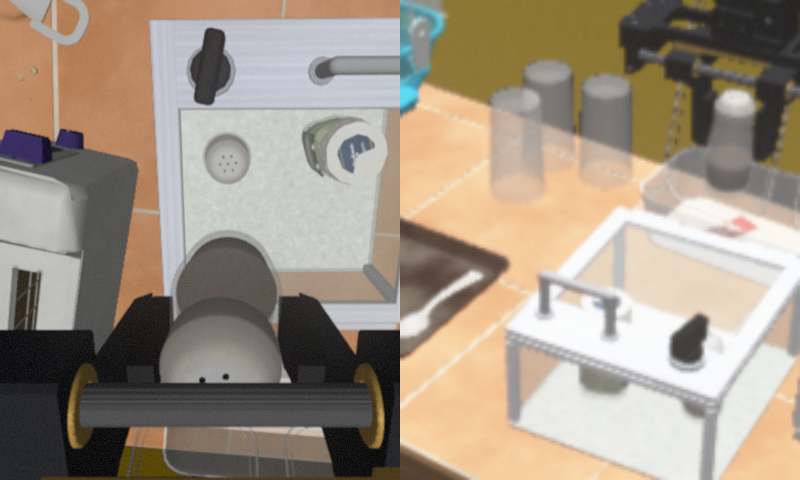

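The shaker is held upright between the pads, and the jar cap and knob are clearly visible. The wing top is at about w2 (308,67), with ends at (313,32) and (304,102). Next I carry the shaker to the tray.

>>> send_rows(
  increments=[
    [[0, 0, 0], [0.0, 0.025, -0.02], 0.4],
    [[0, 0, 0.02], [0.01, 0.065, -0.03], 0.4],
    [[0, 0, 0.04], [0.015, 0.11, -0.03], 0.4],
    [[0, 0, 0.06], [0.02, 0.155, -0.03], 0.4],
    [[0, 0, 0.08], [0.025, 0.2, -0.03], 0.4],
    [[0, 0, 0.1], [0.03, 0.245, -0.03], 0.4],
    [[0, 0, 0.1], [0.035, 0.29, -0.03], 0.4],
    [[0, 0, 0.1], [0.04, 0.335, -0.03], 0.4],
    [[0, 0, 0.1], [0.044, 0.375, -0.03], 0.4],
    [[0, 0, 0.1], [0.044, 0.41, -0.02], 0.4],
    [[0, 0, 0.1], [0.044, 0.435, 0.0], 0.4],
    [[0, 0, 0.1], [0.044, 0.444, 0.03], 0.4],
  ],
)

```text
t: 5.4
tool_pos: [0.474, 0.3772, 0.2342]
tcp_rot: [3.141, -0.0, -3.139]
wrist_force: [0.7, 0.5, -1.8]
finger_gap: 0.455
finger_force: 14.7
```

```bash
python3 - <<'E'
from h import *
np.set_printoptions(precision=4,suppress=True)
go([.475,.375,.038],3.1416)
print('wing',at('w2',308,67,.153),at('w2',313,32,.153),at('w2',304,102,.153),'jar cap',at('w2',452,150,.104),'bar post',at('w2',420,66,.157),cw(-.078,.013,.157),cw(-.078,-.06,0))
E
```

```text
turn [ 0.0004 -0.0004  0.0028] shift [-0.001  -0.0023  0.1962]
wing [ 0.4683 -0.0839  0.153 ] [ 0.4497 -0.0827  0.153 ] [ 0.4876 -0.0846  0.153 ] jar cap [0.5098 0.0223 0.104 ] bar post [ 0.4617 -0.0206  0.157 ] [ 0.4599 -0.0111  0.157 ] [ 0.4674 -0.0837  0.    ]
```

>>> send_rows(
  increments=[
    [[0, 0, 0], [0, -0.001, 0.03], 0.4],
    [[0, 0, 0], [0, -0.002, 0.07], 0.4],
    [[0, 0, 0], [0, -0.002, 0.11], 0.4],
    [[0, 0, 0], [0, -0.002, 0.145], 0.4],
    [[0, 0, 0], [0, -0.002, 0.17], 0.4],
    [[0, 0, 0], [0, -0.002, 0.185], 0.4],
    [[0, 0, 0], [0, -0.002, 0.192], 0.4],
    [[0, 0, 0], [0, -0.002, 0.195], 0.4],
    [[0, 0, 0], [0, -0.002, 0.197], 0.4],
    [[0, 0, 0], [0, -0.002, 0.198], 0.4],
    [[0, 0, 0], [0, -0.002, 0.198], 0.4],
  ],
)

```text
t: 6.5
tool_pos: [0.4757, 0.3731, 0.0389]
tcp_rot: [3.141, 0.002, -3.141]
wrist_force: [-0.3, -0.5, -0.9]
finger_gap: 0.458
finger_force: 14.7
```

>>> send_rows(
  increments=[
    [[0, 0, 0], [0, 0, 0.001], 0.4],
    [[0, 0, 0], [0, 0, 0.002], 0.4],
    [[0, 0, 0], [0, 0, 0.002], 0.4],
  ],
)

```text
t: 6.8
tool_pos: [0.4753, 0.3729, 0.0362]
tcp_rot: [3.141, 0.001, -3.141]
wrist_force: [0.3, -0.9, -0.5]
finger_gap: 0.454
finger_force: 14.8
```

>>> send_rows(
  increments=[
    [[0, 0, 0], [0, 0, 0.001], 0.4],
    [[0, 0, 0], [0, 0, 0.001], 0.4],
    [[0, 0, 0], [0, 0, 0.002], 0.4],
    [[0, 0, 0], [0, 0, 0.002], 0.4],
  ],
)

```text
t: 7.2
tool_pos: [0.4763, 0.373, 0.036]
tcp_rot: [3.141, 0.002, -3.141]
wrist_force: [-3.2, -2.2, 12.7]
finger_gap: 0.453
finger_force: 15.7
```

Contact. Open the fingers gently, then rise.

>>> send_rows(
  increments=[
    [[0, 0, 0], [0, 0, -0.0015], 0.453],
    [[0, 0, 0], [0, 0, -0.0015], 0.5],
    [[0, 0, 0], [0, 0, -0.0015], 0.55],
    [[0, 0, 0], [0, 0, -0.0015], 0.62],
    [[0, 0, 0], [0, 0, -0.0015], 0.7],
    [[0, 0, 0], [0, 0, -0.0015], 0.7],
    [[0, 0, 0], [0, 0, -0.02], 0.7],
    [[0, 0, 0], [0, 0, -0.06], 0.7],
    [[0, 0, 0], [0, 0, -0.1], 0.7],
    [[0, 0, 0], [0, 0, -0.15], 0.7],
    [[0, 0, 0], [0, 0, -0.19], 0.7],
    [[0, 0, 0], [0, 0, -0.2], 0.7],
  ],
)

```text
t: 8.4
tool_pos: [0.4774, 0.3741, 0.2401]
tcp_rot: [3.137, 0.008, -3.141]
wrist_force: [1.2, 0.2, 0.3]
finger_gap: 0.699
finger_force: 0.0
```

```bash
python3 - <<'E'
from h import *
snap('wrist','w3')
go([.468,-.084,.25],3.1); go([.468,-.084,.122],3.1)
E
```

```text
turn [0.0038 0.0072 0.042 ] shift [ 0.0091 -0.4579 -0.0126]
turn [0.0038 0.0072 0.042 ] shift [ 0.0101 -0.4583  0.1154]
```

View pics/w3.png

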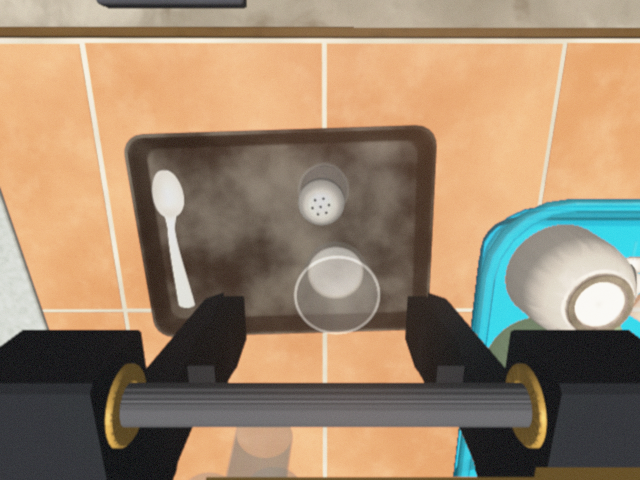

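The shaker is upright on the tray (its cap at (321,203)), and the cup and spoon are undisturbed. Next is the knob.

>>> send_rows(
  increments=[
    [[0, 0, 0], [0, -0.03, -0.012], 0.6],
    [[0, 0, 0.02], [0, -0.075, -0.012], 0.5],
    [[0, 0, 0.04], [0, -0.12, -0.012], 0.45],
    [[0, 0, 0.042], [0, -0.165, -0.012], 0.45],
    [[0, 0, 0.042], [0.003, -0.21, -0.012], 0.45],
    [[0, 0, 0.042], [0.005, -0.255, -0.012], 0.45],
    [[0, 0, 0.042], [0.007, -0.3, -0.012], 0.45],
    [[0, 0, 0.042], [0.009, -0.345, -0.012], 0.45],
    [[0, 0, 0.042], [0.009, -0.39, -0.012], 0.45],
    [[0, 0, 0.042], [0.009, -0.43, -0.012], 0.45],
    [[0, 0, 0.042], [0.009, -0.452, -0.012], 0.45],
    [[0, 0, 0.042], [0.009, -0.458, -0.012], 0.45],
  ],
)

```text
t: 9.65
tool_pos: [0.4652, -0.0871, 0.2441]
tcp_rot: [3.141, -0.003, 3.096]
wrist_force: [1.0, 0.0, -0.4]
finger_gap: 0.45
finger_force: 0.0
```

```bash
python3 - <<'E'
from h import *
go([.468,-.084,.126],3.1)
E
```

```text
turn [ 0.0007 -0.0027 -0.0036] shift [-0.003   0.0032  0.1181]
```

>>> send_rows(
  increments=[
    [[0, 0, 0], [-0.002, 0.003, 0.02], 0.45],
    [[0, 0, 0], [-0.002, 0.003, 0.05], 0.45],
    [[0, 0, 0], [-0.002, 0.003, 0.08], 0.45],
    [[0, 0, 0], [-0.002, 0.003, 0.1], 0.45],
    [[0, 0, 0], [-0.002, 0.003, 0.112], 0.45],
    [[0, 0, 0], [-0.002, 0.003, 0.118], 0.45],
    [[0, 0, 0], [-0.002, 0.003, 0.118], 0.3],
    [[0, 0, 0], [-0.002, 0.003, 0.118], 0.15],
    [[0, 0, 0], [-0.002, 0.003, 0.118], 0.05],
    [[0, 0, 0], [-0.002, 0.003, 0.118], 0.05],
    [[0, 0, 0], [-0.002, 0.003, 0.118], 0.05],
    [[0, 0, 0], [-0.002, 0.003, 0.118], 0.05],
  ],
  newtons=12,
)

```text
t: 10.85
tool_pos: [0.4687, -0.083, 0.1286]
tcp_rot: [-3.14, 0.001, 3.1]
wrist_force: [-1.1, -4.9, -0.3]
finger_gap: 0.277
finger_force: 12.0
```

>>> send_rows(
  increments=[
    [[0, 0, 0], [0, 0, 0], 0.45],
    [[0, 0, 0], [0, 0, 0], 0.45],
    [[0, 0, 0], [0, 0, -0.01], 0.45],
    [[0, 0, 0], [0, 0, -0.01], 0.3],
    [[0, 0, 0], [0, 0, -0.01], 0.05],
    [[0, 0, 0], [0, 0, -0.01], 0.05],
    [[0, 0, 0], [0, 0, -0.01], 0.05],
    [[0, 0, 0], [0, 0, -0.01], 0.05],
    [[0, 0, 0], [0, 0, -0.01], 0.05],
  ],
  newtons=12,
)

```text
t: 11.75
tool_pos: [0.4684, -0.083, 0.1379]
tcp_rot: [-3.14, 0.0, 3.1]
wrist_force: [-0.2, -5.2, -1.1]
finger_gap: 0.137
finger_force: 12.0
```

>>> send_rows(
  increments=[
    [[0, 0, 0.1], [0, -0.001, 0], 0.05],
    [[0, 0, 0.22], [0, -0.001, 0], 0.05],
    [[0, 0, 0.34], [0, -0.001, 0], 0.05],
    [[0, 0, 0.46], [0, -0.001, 0], 0.05],
    [[0, 0, 0.58], [0, -0.001, 0], 0.05],
    [[0, 0, 0.7], [0, -0.001, 0], 0.05],
    [[0, 0, 0.82], [0, -0.001, 0], 0.05],
    [[0, 0, 0.94], [0, -0.001, 0], 0.05],
    [[0, 0, 1.06], [0, -0.001, 0], 0.05],
    [[0, 0, 1.18], [0, -0.001, 0], 0.05],
    [[0, 0, 1.3], [0, -0.001, 0], 0.05],
    [[0, 0, 1.42], [0, -0.001, 0], 0.05],
  ],
)

```text
t: 12.95
tool_pos: [0.4681, -0.0835, 0.1379]
tcp_rot: [-3.141, 0.0, 1.675]
wrist_force: [-0.4, -2.8, 0.6]
finger_gap: 0.133
finger_force: 12.0
```

>>> send_rows(
  increments=[
    [[0, 0, 0.02], [0, 0, 0], 0.05],
    [[0, 0, 0.02], [0, 0, 0], 0.05],
    [[0, 0, 0.02], [0, 0, 0], 0.2],
    [[0, 0, 0.02], [0, 0, 0], 0.45],
    [[0, 0, 0.02], [0, 0, 0], 0.45],
    [[0, 0, 0.02], [0, 0, -0.03], 0.45],
    [[0, 0, 0.02], [0, 0, -0.07], 0.45],
    [[0, 0, 0.02], [0, 0, -0.11], 0.45],
    [[0, 0, 0.02], [0, 0, -0.12], 0.45],
  ],
)

```text
t: 13.85
tool_pos: [0.4703, -0.0839, 0.2626]
tcp_rot: [3.135, 0.003, 1.661]
wrist_force: [-0.1, -0.7, 0.1]
finger_gap: 0.449
finger_force: 0.0
```

```bash
python3 - <<'E'
from h import *
snap('wrist','w4')
h=cw(-.078,.045,.157); print(h)
go(h+[0,0,.07],1.674,0,True);go(h,1.674,0,True)
E
```

```text
[0.45658658 0.02074171 0.157     ]
turn [ 0.0062  0.0031 -0.0135] shift [ 0.1056 -0.0045  0.0537]
turn [ 0.0062  0.0031 -0.0135] shift [ 0.1058 -0.0049  0.1237]
```

View pics/w4.png

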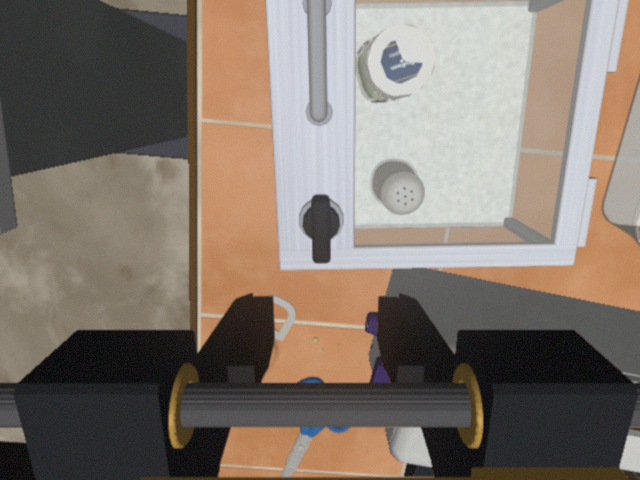

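The wing now lies along y at (321,228), fully turned. The bar runs along column 318 with its posts at (319,113) and (316,5). Next is the handle.

```bash
python3 - <<'E'
from h import *
np.set_printoptions(precision=4,suppress=True)
p,q=at('w4',319,113,.157),at('w4',316,6,.157);print(p,q,(p+q)/2,cw(-.078,.013,0),cw(-.078,.077,0))
for t in np.arange(.1,1.56,.1): print(round(t,1),np.round([.188-.188*np.cos(t)+.05*np.sin(t),-(.188*np.sin(t)+.05*np.cos(t)-.05)],3))
E
```

```text
[ 0.4609 -0.0114  0.157 ] [0.4546 0.0426 0.157 ] [0.4577 0.0156 0.157 ] [ 0.4599 -0.0111  0.    ] [0.4533 0.0526 0.    ]
0.1 [ 0.006 -0.019]
0.2 [ 0.014 -0.036]
0.3 [ 0.023 -0.053]
0.4 [ 0.034 -0.069]
0.5 [ 0.047 -0.084]
0.6 [ 0.061 -0.097]
0.7 [ 0.076 -0.109]
0.8 [ 0.093 -0.12 ]
0.9 [ 0.11  -0.128]
1.0 [ 0.128 -0.135]
1.1 [ 0.147 -0.14 ]
1.2 [ 0.166 -0.143]
1.3 [ 0.186 -0.145]
1.4 [ 0.205 -0.144]
1.5 [ 0.225 -0.141]
```

>>> send_rows(
  increments=[
    [[0, 0, 0], [0.03, -0.002, 0], 0.4],
    [[0, 0, -0.013], [0.065, -0.004, 0.01], 0.4],
    [[0, 0, -0.013], [0.095, -0.005, 0.03], 0.35],
    [[0, 0, -0.013], [0.106, -0.005, 0.05], 0.35],
    [[0, 0, -0.013], [0.106, -0.005, 0.054], 0.35],
    [[0, 0, -0.013], [0.106, -0.005, 0.054], 0.35],
  ],
)

```text
t: 14.5
tool_pos: [0.4528, 0.022, 0.2024]
tcp_rot: [-3.138, -0.001, 1.674]
wrist_force: [-0.4, -1.1, 0.8]
finger_gap: 0.355
finger_force: 0.0
```

>>> send_rows(
  increments=[
    [[0, 0, 0], [0, 0.001, 0.02], 0.35],
    [[0, 0, 0], [0, 0.001, 0.045], 0.35],
    [[0, 0, 0], [0, 0.001, 0.06], 0.35],
    [[0, 0, 0], [0, 0.001, 0.069], 0.35],
    [[0, 0, 0], [0, 0.001, 0.069], 0.35],
    [[0, 0, 0], [0, 0.001, 0.069], 0.2],
    [[0, 0, 0], [0, 0.001, 0.069], 0.05],
    [[0, 0, 0], [0, 0.001, 0.069], 0.02],
    [[0, 0, 0], [0, 0.001, 0.069], 0.02],
    [[0, 0, 0], [0, 0.001, 0.069], 0.02],
  ],
  newtons=15,
)

```text
t: 15.5
tool_pos: [0.457, 0.0218, 0.1362]
tcp_rot: [3.136, 0.001, 1.673]
wrist_force: [6.0, 0.4, -2.3]
finger_gap: 0.092
finger_force: 15.0
```

>>> send_rows(
  increments=[
    [[0, 0, 0], [0.0, 0.003, -0.01], 0.02],
    [[0, 0, 0], [0, 0.006, -0.019], 0.02],
    [[0, 0, 0], [0, 0.014, -0.036], 0.02],
    [[0, 0, 0], [0, 0.023, -0.053], 0.02],
    [[0, 0, 0], [0, 0.034, -0.069], 0.02],
    [[0, 0, 0], [0, 0.047, -0.084], 0.02],
    [[0, 0, 0], [0, 0.061, -0.097], 0.02],
    [[0, 0, 0], [0, 0.076, -0.109], 0.02],
    [[0, 0, 0], [0, 0.076, -0.109], 0.02],
    [[0, 0, 0], [0, 0.076, -0.109], 0.02],
  ],
)

```text
t: 16.5
tool_pos: [0.5316, 0.0297, 0.2428]
tcp_rot: [3.14, 0.0, 1.673]
wrist_force: [8.8, -0.7, -12.5]
finger_gap: 0.086
finger_force: 15.8
```

>>> send_rows(
  increments=[
    [[0, 0, 0], [0.0, 0.017, -0.01], 0.02],
    [[0, 0, 0], [0, 0.034, -0.018], 0.02],
    [[0, 0, 0], [0, 0.052, -0.025], 0.02],
    [[0, 0, 0], [0, 0.071, -0.03], 0.02],
    [[0, 0, 0], [0, 0.09, -0.033], 0.02],
    [[0, 0, 0], [0, 0.11, -0.035], 0.02],
    [[0, 0, 0], [0, 0.129, -0.034], 0.02],
    [[0, 0, 0], [0, 0.149, -0.031], 0.02],
    [[0, 0, 0], [0, 0.157, -0.029], 0.02],
    [[0, 0, 0], [0, 0.157, -0.029], 0.02],
    [[0, 0, 0], [0, 0.157, -0.029], 0.02],
  ],
)

```text
t: 17.6
tool_pos: [0.6858, 0.0459, 0.2719]
tcp_rot: [-3.14, -0.001, 1.673]
wrist_force: [0.0, 1.5, -6.3]
finger_gap: 0.082
finger_force: 15.4
```

```bash
python3 - <<'E'
from h import *
snap('scene','s5');snap('wrist','w5')
a=cv2.imread('pics/s5.png');b=cv2.imread('pics/w5.png')
cv2.imwrite('pics/c5.png',np.hstack([cv2.resize(a[100:340,240:440],None,fx=2,fy=2),b[:,100:500]]))
E
```

```text
(no output)
```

View pics/c5.png

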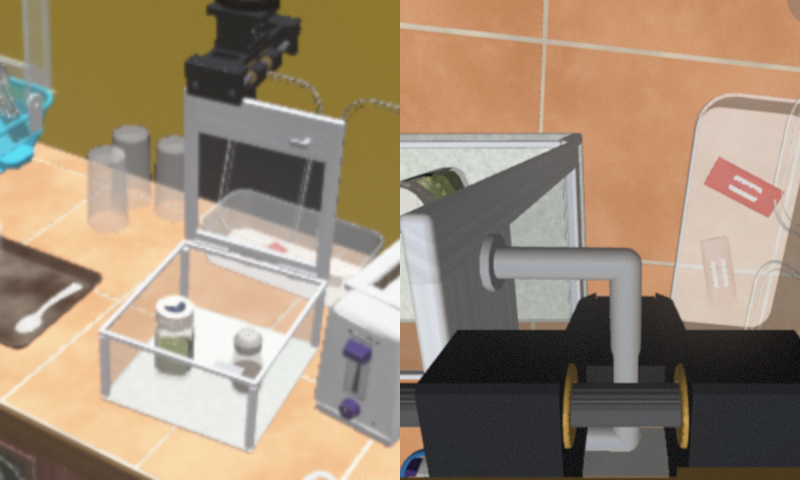

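The lid stands about upright with the bar in the fingers. The jar is in plain view at scene (327,252) top and the inside shaker is standing. I'll release the handle and rise.

>>> send_rows(
  increments=[
    [[0, 0, 0], [0, 0, 0], 0.15],
    [[0, 0, 0], [0, 0, 0], 0.24],
    [[0, 0, 0], [0, 0, 0], 0.24],
    [[0, 0, 0], [0, 0, -0.01], 0.24],
    [[0, 0, 0], [0, 0, -0.03], 0.24],
    [[0, 0, 0], [0, 0, -0.06], 0.24],
    [[0, 0, 0], [0, 0, -0.1], 0.24],
    [[0, 0, 0], [0, 0, -0.125], 0.3],
    [[0, 0, 0], [0, -0.01, -0.13], 0.3],
  ],
)

```text
t: 18.6
tool_pos: [0.678, 0.0444, 0.4084]
tcp_rot: [3.133, 0.002, 1.673]
wrist_force: [-0.2, 0.0, 0.1]
finger_gap: 0.298
finger_force: 0.0
```

```bash
python3 - <<'E'
from h import *
np.set_printoptions(precision=4,suppress=True)
print(at('s5',327.5,252.5,.104),at('s5',327,282.5,.006))
go([.511,.029,.40],1.674)
E
```

```text
[0.5128 0.0253 0.104 ] [0.5172 0.0281 0.006 ]
turn [ 0.0083  0.0018 -0.0011] shift [ 0.0017 -0.1678  0.007 ]
```

```bash
python3 - <<'E'
from h import *
np.set_printoptions(precision=4,suppress=True)
print(at('w4',402,61,.104), tri([('w4',402,61),('s5',327.5,252.5),('w1',318,227)]))
go([.513,.028,.38],1.674); go([.513,.028,.066],1.674)
E
```

```text
[0.5128 0.0258 0.104 ] [0.5134 0.0278 0.1019]
turn [ 0.0083  0.0018 -0.0011] shift [ 0.0005 -0.166   0.027 ]
turn [ 0.0083  0.0018 -0.0011] shift [ 0.0011 -0.1687  0.341 ]
```

>>> send_rows(
  increments=[
    [[0, 0, 0], [0, -0.03, 0], 0.5],
    [[0, 0, 0], [0, -0.07, 0], 0.7],
    [[0, 0, 0], [0, -0.11, 0], 0.85],
    [[0, 0, 0], [0, -0.14, 0], 0.85],
    [[0, 0, 0], [0, -0.16, 0.01], 0.85],
    [[0, 0, 0], [0, -0.166, 0.02], 0.85],
    [[0, 0, 0], [0, -0.166, 0.02], 0.85],
    [[0, 0, 0], [0, -0.166, 0.02], 0.85],
  ],
)

```text
t: 19.4
tool_pos: [0.5111, 0.0278, 0.3825]
tcp_rot: [-3.141, -0.0, 1.673]
wrist_force: [0.8, 0.7, 0.8]
finger_gap: 0.851
finger_force: 0.0
```

```bash
python3 - <<'E'
from h import *
go([.513,.028,.066],1.674)
E
```

```text
turn [-0.0005 -0.0001 -0.0014] shift [0.     0.0021 0.3165]
```

>>> send_rows(
  increments=[
    [[0, 0, 0], [0, 0.002, 0.04], 0.85],
    [[0, 0, 0], [0, 0.002, 0.085], 0.85],
    [[0, 0, 0], [0, 0.002, 0.13], 0.85],
    [[0, 0, 0], [0, 0.002, 0.175], 0.85],
    [[0, 0, 0], [0, 0.002, 0.215], 0.85],
    [[0, 0, 0], [0, 0.002, 0.25], 0.85],
    [[0, 0, 0], [0, 0.002, 0.275], 0.85],
    [[0, 0, 0], [0, 0.002, 0.295], 0.85],
    [[0, 0, 0], [0, 0.002, 0.308], 0.85],
    [[0, 0, 0], [0, 0.002, 0.314], 0.85],
    [[0, 0, 0], [0, 0.002, 0.316], 0.85],
    [[0, 0, 0], [0, 0.002, 0.316], 0.85],
  ],
)

```text
t: 20.6
tool_pos: [0.5142, 0.0279, 0.0675]
tcp_rot: [3.141, 0.0, 1.673]
wrist_force: [0.3, 0.4, 0.2]
finger_gap: 0.848
finger_force: 0.0
```

>>> send_rows(
  increments=[
    [[0, 0, 0], [0, 0, 0], 0.7],
    [[0, 0, 0], [0, 0, 0], 0.6],
    [[0, 0, 0], [0, 0, 0], 0.52],
    [[0, 0, 0], [0, 0, 0], 0.45],
    [[0, 0, 0], [0, 0, 0], 0.45],
    [[0, 0, 0], [0, 0, 0], 0.45],
    [[0, 0, 0], [0, 0, 0], 0.45],
  ],
  newtons=15,
)

```text
t: 21.3
tool_pos: [0.5137, 0.0279, 0.0673]
tcp_rot: [3.141, 0.0, 1.673]
wrist_force: [-1.6, -0.3, 5.9]
finger_gap: 0.555
finger_force: 15.0
```

>>> send_rows(
  increments=[
    [[0, 0, 0], [0, 0, -0.005], 0.45],
    [[0, 0, 0], [0, 0, -0.015], 0.45],
    [[0, 0, 0], [0, 0, -0.04], 0.45],
    [[0, 0, 0], [0, 0, -0.075], 0.45],
    [[0, 0, 0], [0, 0, -0.11], 0.45],
    [[0, 0, 0], [0, 0, -0.145], 0.45],
    [[0, 0, 0], [0, 0, -0.17], 0.45],
    [[0, 0, 0], [0, 0, -0.18], 0.45],
    [[0, 0, 0], [0, 0, -0.18], 0.45],
  ],
)

```text
t: 22.2
tool_pos: [0.5142, 0.0278, 0.2484]
tcp_rot: [3.139, 0.001, 1.673]
wrist_force: [0.7, 0.8, -1.1]
finger_gap: 0.554
finger_force: 15.0
```

```bash
python3 - <<'E'
from h import *
go([.525,.297,.245],1.674)
E
```

```text
turn [ 0.003   0.0009 -0.0012] shift [0.2667 0.0381 0.0033]
```

>>> send_rows(
  increments=[
    [[0, 0, 0], [0.02, 0.003, 0], 0.45],
    [[0, 0, 0], [0.06, 0.009, 0], 0.45],
    [[0, 0, 0], [0.1, 0.015, 0], 0.45],
    [[0, 0, 0], [0.14, 0.02, 0], 0.45],
    [[0, 0, 0], [0.18, 0.026, 0], 0.45],
    [[0, 0, 0], [0.22, 0.032, 0], 0.45],
    [[0, 0, 0], [0.25, 0.036, 0], 0.45],
    [[0, 0, 0], [0.264, 0.038, 0], 0.45],
    [[0, 0, 0], [0.267, 0.038, 0.02], 0.45],
    [[0, 0, 0], [0.267, 0.038, 0.04], 0.45],
    [[0, 0, 0], [0.267, 0.038, 0.06], 0.45],
    [[0, 0, 0], [0.267, 0.038, 0.06], 0.45],
  ],
)

```text
t: 23.4
tool_pos: [0.5215, 0.2957, 0.1821]
tcp_rot: [-3.133, 0.002, 1.672]
wrist_force: [0.1, 0.2, -0.9]
finger_gap: 0.557
finger_force: 15.0
```

```bash
python3 - <<'E'
from h import *
snap('wrist','w6')
go([.525,.297,.066],1.674)
E
```

```text
turn [-0.0051  0.0014 -0.0019] shift [0.0008 0.003  0.1183]
```

View pics/w6.png

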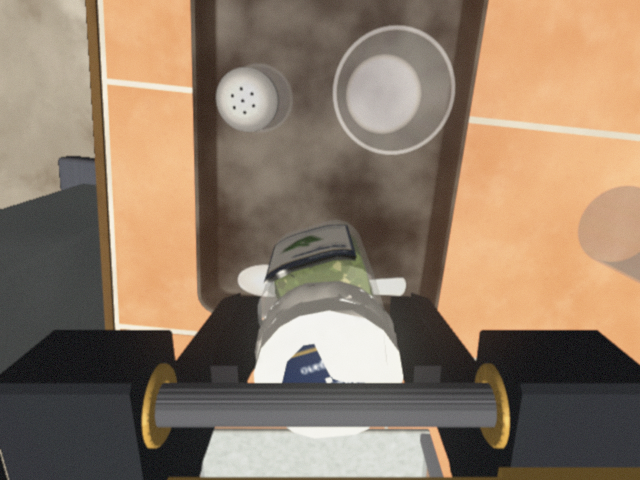

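The jar is held upright, with the shaker at (243,98) and the cup at (393,90) well clear. Lowering it now.

>>> send_rows(
  increments=[
    [[0, 0, 0], [0, 0.001, 0.02], 0.45],
    [[0, 0, 0], [0, 0.001, 0.045], 0.45],
    [[0, 0, 0], [0, 0.001, 0.07], 0.45],
    [[0, 0, 0], [0, 0.001, 0.09], 0.45],
    [[0, 0, 0], [0, 0.001, 0.105], 0.45],
    [[0, 0, 0], [0, 0.001, 0.113], 0.45],
    [[0, 0, 0], [0, 0.001, 0.117], 0.45],
    [[0, 0, 0], [0, 0.001, 0.119], 0.45],
    [[0, 0, 0], [0, 0.001, 0.119], 0.45],
  ],
)

```text
t: 24.35
tool_pos: [0.5256, 0.2977, 0.0685]
tcp_rot: [3.141, -0.0, 1.673]
wrist_force: [0.3, 0.1, -0.9]
finger_gap: 0.555
finger_force: 15.0
```

>>> send_rows(
  increments=[
    [[0, 0, 0], [0, 0, 0.001], 0.45],
    [[0, 0, 0], [0, 0, 0.001], 0.45],
  ],
)

```text
t: 24.55
tool_pos: [0.5254, 0.2977, 0.0674]
tcp_rot: [3.141, -0.0, 1.673]
wrist_force: [0.5, 0.2, -1.1]
finger_gap: 0.551
finger_force: 15.0
```

>>> send_rows(
  increments=[
    [[0, 0, 0], [0, 0, 0.001], 0.45],
    [[0, 0, 0], [0, 0, 0.002], 0.45],
    [[0, 0, 0], [0, 0, 0.002], 0.45],
  ],
)

```text
t: 24.85
tool_pos: [0.525, 0.2975, 0.0648]
tcp_rot: [-3.141, 0.0, 1.673]
wrist_force: [0.0, -0.7, -1.0]
finger_gap: 0.552
finger_force: 15.0
```

>>> send_rows(
  increments=[
    [[0, 0, 0], [0, 0, 0.0005], 0.45],
    [[0, 0, 0], [0, 0, 0.001], 0.45],
    [[0, 0, 0], [0, 0, 0.001], 0.45],
  ],
)

```text
t: 25.15
tool_pos: [0.5251, 0.2977, 0.0643]
tcp_rot: [3.141, -0.0, 1.673]
wrist_force: [-2.8, -0.1, 4.6]
finger_gap: 0.554
finger_force: 15.0
```

In contact; release and rise.

>>> send_rows(
  increments=[
    [[0, 0, 0], [0, 0, 0], 0.56],
    [[0, 0, 0], [0, 0, 0], 0.6],
    [[0, 0, 0], [0, 0, 0], 0.66],
    [[0, 0, 0], [0, 0, 0], 0.75],
    [[0, 0, 0], [0, 0, 0], 0.8],
    [[0, 0, 0], [0, 0, 0], 0.8],
    [[0, 0, 0], [0, 0, -0.02], 0.8],
    [[0, 0, 0], [0, 0, -0.06], 0.8],
    [[0, 0, 0], [0, 0, -0.1], 0.8],
    [[0, 0, 0], [0, 0, -0.15], 0.8],
    [[0, 0, 0], [0, 0, -0.2], 0.8],
    [[0, 0, 0], [0, 0, -0.22], 0.8],
  ],
)

```text
t: 26.35
tool_pos: [0.527, 0.2982, 0.2902]
tcp_rot: [3.133, -0.002, 1.673]
wrist_force: [0.7, -0.4, 0.3]
finger_gap: 0.803
finger_force: 0.0
```

>>> send_rows(
  increments=[
    [[0, 0, 0], [0, -0.03, -0.02], 0.8],
    [[0, 0, 0], [0, -0.07, -0.04], 0.8],
    [[0, 0, 0], [0, -0.1, -0.06], 0.8],
    [[0, 0, 0], [0, -0.12, -0.06], 0.8],
    [[0, 0, 0], [0, -0.12, -0.06], 0.8],
    [[0, 0, 0], [0, -0.12, -0.06], 0.8],
  ],
)

```text
t: 26.95
tool_pos: [0.406, 0.2853, 0.344]
tcp_rot: [3.141, -0.0, 1.673]
wrist_force: [0.1, -0.5, 0.3]
finger_gap: 0.8
finger_force: 0.0
```

```bash
python3 - <<'E'
from h import *
snap('scene','s7')
a=cv2.imread('pics/s7.png')
cv2.imwrite('pics/c7.png',cv2.resize(a[90:390,130:470],None,fx=2,fy=2,interpolation=cv2.INTER_CUBIC))
E
```

```text
(no output)
```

View pics/c7.png

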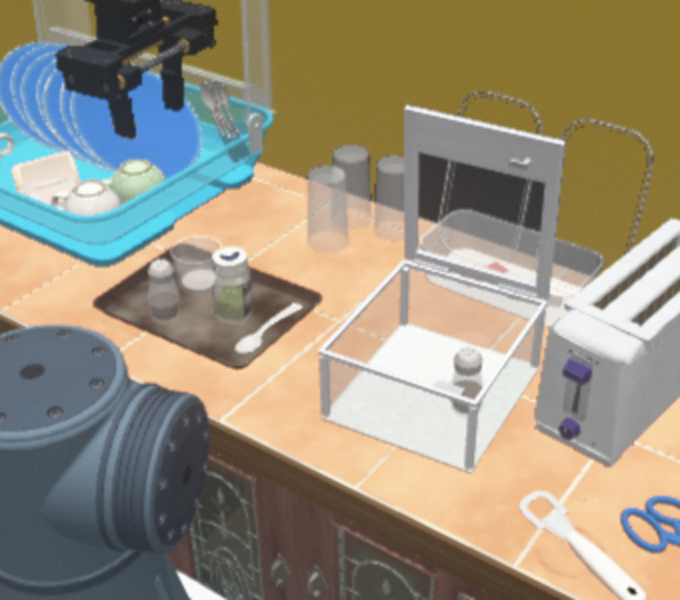

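The shaker (163,290) and the jar (231,285) stand upright on the tray. The lid stays open, the second shaker stands in the case, and everything else is unmoved.

```bash
python3 -c "
from station import robot
print(robot.close_job())"
```

```text
the job is handed in; nothing more can be done
None
```

The job is handed in: the shaker and then the spice jar stand upright on the tray, the latch is turned, the lid is left open, and the final picture shows everything else where it was, after about 27 s of the 72 s.

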